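# Draw the shoehorn out of the hall box

### The arm

A 6-joint arm with a two-finger parallel gripper is mounted at the origin on the work surface. World frame = base frame: x ahead of the robot, y to its left, z up, the work surface at z = 0. Lengths are in m, angles in rad, forces in N, time in s.
With the tool pointing down it reaches from about 0.35 to 0.975 m from the base axis. Payload 7.1 kg.
Tool frame: the origin (TCP) lies midway between the tips of the shut fingers; the grasp point (between the pads) lies 19 mm behind it; z points along the fingers, y is the line along which they close (so a half turn about z gives the same grasp; the last joint's range is limited). The gripper opens to 88 mm and grips with 3 to 60 N. Pads are 20 mm wide; open, the fingers measure 115 mm over their backs; the gripper's body (75 mm by 178 mm) begins 61 mm behind the grasp point.
Start: joints at [-1.143, 0.423, 1.63, -0, 1.089, -0.019], TCP at [0.27, -0.564, 0.223] pointing down, gripper open.
Joint ranges: [-3, 3], [-0.9, 2.11], [0.09, 2.58], [-1.31, 4.45], [0.11, 2.69], [-2.54, 2.54]. Speed limits (rad/s): [2.39, 2.39, 3.01, 3.14, 3.14, 3.14].

### API

Orientations are given as a unit quaternion [w, x, y, z].
In Python, from station import manip, kin, viewer, nets gives the robot as it stands. Calls block until the motion is done:
- manip.move_pose(position, orientation): joint-space move of the TCP to a pose.
- manip.movel(position, frame=None, v=0.15, until_force=None): straight line of the TCP; frame=None keeps the orientation; v is the mean speed in m/s. With until_force (N) it stops when the force on the tool has changed by that much, and returns True; else False.
- manip.movej(angles): joint-space move.
- manip.command_gripper(opening): opening from 0.0 (shut) to 1.0 (fully open); the grip force is fixed at half the most; returns when the fingers have stopped.
- manip.wait(seconds).
- kin.inverse_kinematics(position, orientation): joint angles nearest the present ones, or None.
- viewer.read_camera(name): name is "scene" or "side" or "wrist"; returns the picture (480x640x3 uint8, red, green, blue); there is no depth.
- viewer.camera_info(name): a dict with "intrinsics" (3x3 intrinsics, pixels), "T" (4x4, takes a point from camera to world coordinates); the wrist camera has in their place "tool_from_camera" (4x4, takes a point from camera to tool coordinates, whose origin is the TCP and whose axes are the flange's). Camera axes: x right, y up, looking along -z (the intrinsics and any distortion apply to the point x, -y, -z); pixel columns grow to the right and rows downward; lengths in m; the calibration is good to about 2 mm. The wrist camera is an equidistant fisheye: a pixel r from the principal point sees the ray r / f radians off the axis. A picture is of the moment at which its call begins: read the wrist's pose just before it. camera_info takes no time and is no camera call.
A pose or a line that the arm cannot do raises manip.MotionError and nothing moves.
- manip.job_done(): hands the job in; it is judged then, once.
Trained networks look in the newest picture that a camera, given by its name, has taken for a name from the list of things; names that differ only in an ending like _2 or _b are one class to them, and where a whole thing is asked for, a point or a joint stands for the part that bears it (a point fixed in the world has none). Each returns a list of dicts, best first, with "conf" (0 to 1); they miss things now and then, are a little off and sometimes report something else, mostly with a low value. They report only what shows in the picture. A call takes as long as a camera call.
- nets.recognise(camera, query): "bbox" ([centre column, centre row, width, height] in pixels, round what is visible of it).
Readings, each from a call of its own:
- manip.get_time(): time.
- manip.get_joint_pos(): joint angles.
- manip.get_qvel(): joint speeds.
- manip.get_effort(): joint torques, N m.
- manip.get_tcp_pos(): TCP position.
- manip.get_ee_rot(): TCP orientation.
- manip.get_ft_force(): force on the tool from outside, world axes, zero at the start.
- manip.get_ft_torque(): the same for the moment, N m.
- manip.get_grip_width(): opening from 0.0 (shut) to 1.0 (fully open).
- manip.get_finger_force(): force on a finger pad.
Only numpy, scipy, OpenCV 4.12 (cv2) and the standard library are available. Lean on these libraries where they do the work, as an engineer would, in place of code of your own. Each camera call takes 0.05 s, during which the arm holds its last target. There are 200 camera calls.

### The job

In the hall, the chrome key post has been parked in the clear box right beside the shoehorn: first stand it upright in the black ring on the aluminium shelf, right down on the shelf, and let go of it. Then take the shoehorn out through the box's mouth, which is shorter than the shoehorn, so it has to be tilted and come out one end first; finish while still holding it in the gripper, still, with all of it at least 3 cm above the box's rim and touching nothing but the fingers. Do not shift the blue plaque, the little cap box or the shoe tree.

Things in the scene. Friction and masses are not known exactly. Their poses are not given: they have to be found in the camera images.
- box: Clear box, white floor, fixed; 308 long (x) x 128 wide (y; 139 over the flaps folded down outside) x 78 mm high. Origin: centre of the underside. Walls and floor 4 mm: inside 300 x 120, floor at z = 4. Fixed clear hoods (z 74 to 78) cover the top's ends: the deep one x -150 to -70 (towards the robot), the short one x +105 to +150. Between their blue edges is the open mouth, 120 wide.
- box_mouth (a point): Centre of the mouth (175 x 120 mm) at rim height: box x +17.5, y 0, z 78; axes as the box. A way out: lift the shoehorn 8 mm, slide it to box -x under the deep hood till its origin is at box x -25 (blade then clear of the short hood), raise the blade end to 25 degrees with the handle end staying low, draw it out along its length, then up.
- shoehorn: Loose shoehorn, 230 mm along its x, 0.12 kg. Origin: underside, mid-length, near the centre of mass. Dark wood handle x -115 to +35, 18 wide (y), 20 thick (z 0 to 20); steel blade x +30 to +115, 36 wide, 6 thick, at the underside. Starts flat on the box's floor, ends under both hoods, blade to box +x, within 0.06 rad of the box's x. Grip across the handle at the origin.
- handle_end (a point): End of the shoehorn's handle: x = -115, y = 0, z = 10 mm in the shoehorn's frame.
- blade_tip (a point): Tip of the shoehorn's blade: x = +115, y = 0, z = 2 mm in the shoehorn's frame.
- key_post: Loose chrome magnetic key post: upright round post of diameter 26 mm, 120 mm tall, with a chamfered foot and two black bands, about 0.15 kg. Origin: centre of its foot, z up. It starts standing on the box's floor in the mouth, 6 to 14 mm from the +y side of the shoehorn's handle.
- shelf: Slim aluminium shelf, fixed to the table, 130 (x) x 250 (y) mm, its top at z = 40 mm; origin: centre of the underside. On the middle of its top is a fixed black ring, outside diameter 50, bore 31, 30 mm high (z 40 to 70), its bore open down to the shelf's top.
- ring_seat (a point): Centre of the ring's bore on the shelf's top (z = 40 mm): where the foot of the key post goes.
- plaque: Bystander: blue ceramic hand-shaped plaque lying on the shelf, about 72 x 70 x 8 mm. Origin: underside.
- cap_box: Bystander: small clear box with brass tassel caps, 62 x 47 x 30 mm, on the shelf. Origin: centre of the underside.
- shoe_tree: Bystander: wooden shoe tree, about 240 mm long along its y, 70 wide, 54 mm high, on the table beyond the shelf. Origin: underside, about the middle.

How it is judged:
On the way, in this order (a step that is already met when the one before it is completed fails the run):
1. the key post stands in the ring, down on the shelf, let go (horizontal distance between key_post and ring_seat below 0.006 m and z of key_post in the frame of shelf between 0.034 and 0.048 m and angle between key_post's own z axis and vertical below 0.12 rad and contact force between the fingers and key_post below 0.2 N), for 0.2 s.
2. the shoehorn is tilted through the mouth, one end above the rim and the other still inside (((z of blade_tip in the frame of box above 0.085 m and z of handle_end in the frame of box below 0.07 m) or (z of handle_end in the frame of box above 0.085 m and z of blade_tip in the frame of box below 0.07 m))), for 0.1 s.
At the end, for the whole second after the job is handed in: Shoehorn gripped (over 1 N), both ends over 100 mm above the table (22 mm above the rim), slower than 50 mm/s, touching no box, shelf, post or bystander; post let go in the ring, foot within 6 mm of the bore centre and 8 mm of the shelf top, tilt under 0.12 rad (all of step 1 and height (world z) of each of handle_end, blade_tip above 0.1 m and contact force between the fingers and shoehorn above 1 N and linear speed of shoehorn below 0.05 m/s and contact force between shoehorn and box below 0.1 N and contact force between shoehorn and shelf below 0.1 N and contact force between shoehorn and key_post below 0.1 N and contact force between shoehorn and plaque below 0.1 N and contact force between shoehorn and cap_box below 0.1 N and contact force between shoehorn and shoe_tree below 0.1 N); the arm keeps its last pose, push and grip.
It fails at once if the plaque is shifted by more than 20 mm (distance of plaque from where it was at the start of the episode above 0.02 m).
It fails at once if the cap box is shifted by more than 20 mm (distance of cap_box from where it was at the start of the episode above 0.02 m).
It fails at once if the shoe tree is shifted by more than 20 mm (distance of shoe_tree from where it was at the start of the episode above 0.02 m).
It also fails if it takes over 64 s, if anything falls off the work surface, if the arm or the gripper's body presses on something with over 40 N, if the wrist force passes 120 N, or if a joint passes its speed limit or range.

## Working session

There is one attempt and no reset: what is moved stays moved. The work goes in short steps, each a Python script; the robot and the scene stay as the last script left them, time stands still between calls to the robot, and variables do not carry over. Pictures are saved under pics/ and viewed, at most 12 in all, crops included, and the job is handed in when it is done.

```bash
mkdir -p pics; cat > h.py <<'E'
import numpy as np, cv2
from station import manip, kin, viewer, nets
def save(cam,name):
    im=viewer.read_camera(cam); cv2.imwrite('pics/'+name,im[:,:,::-1]); return im
def ray(cam,px):
    i=viewer.camera_info(cam); K=np.array(i['intrinsics']);T=np.array(i['T'])
    x=(px[0]-K[0,2])/K[0,0]; y=(px[1]-K[1,2])/K[1,1]
    d=T[:3,:3]@np.array([x,-y,-1.]); return T[:3,3],d/np.linalg.norm(d)
def at_z(cam,px,z):
    o,d=ray(cam,px); return o+d*(z-o[2])/d[2]
def proj(cam,p):
    i=viewer.camera_info(cam); K=np.array(i['intrinsics']);T=np.array(i['T'])
    q=T[:3,:3].T@(np.array(p)-T[:3,3]); return np.array([K[0,0]*q[0]/-q[2]+K[0,2],K[1,1]*q[1]/q[2]+K[1,2]])
def tri(rays):
    A=np.zeros((3,3));b=np.zeros(3)
    for o,d in rays:
        P=np.eye(3)-np.outer(d,d);A+=P;b+=P@o
    p=np.linalg.solve(A,b); return p,[np.linalg.norm((np.eye(3)-np.outer(d,d))@(p-o)) for o,d in rays]
E
python3 - <<'E'
from h import *
np.set_printoptions(precision=4,suppress=True)
a=save('scene','s0.png');b=save('side','d0.png')
for c in('scene','side'):
    i=viewer.camera_info(c);print(c,{k:v for k,v in i.items()})
    for n in('box','shoehorn','key_post','shelf','plaque','cap_box','shoe_tree'):
        print(n,[(np.round(r['bbox'],1),round(r['conf'],2)) for r in nets.recognise(c,n)[:2]])
print({k:v for k,v in viewer.camera_info('wrist').items()},manip.get_ee_rot(),manip.get_time())
E
```

```text
scene {'intrinsics': array([[537.3653,   0.    , 322.3483],
       [  0.    , 537.3653, 234.8665],
       [  0.    ,   0.    ,   1.    ]]), 'T': array([[-0.6051, -0.6433,  0.4691,  1.0695],
       [ 0.7961, -0.4962,  0.3464,  0.3636],
       [ 0.0099,  0.583 ,  0.8124,  0.9285],
       [ 0.    ,  0.    ,  0.    ,  1.    ]])}
box [(array([403.9, 299.5, 155.5, 165.6]), 0.93)]
shoehorn [(array([398.6, 295.9,  63.5,  55.8]), 0.94), (array([267.5, 199.8, 128. ,  89.3]), 0.42)]
key_post [(array([406.4, 306.5,  19.8,  41. ]), 0.71), (array([401. , 296.6,  62.2,  59.1]), 0.37)]
shelf [(array([266.7, 200.1, 129.8,  89.9]), 0.78)]
plaque [(array([233.9, 178. ,  37.4,  30.6]), 0.84), (array([407.5, 307. ,  16.4,  40.8]), 0.55)]
cap_box [(array([303.9, 196.2,  30.6,  32.9]), 0.81)]
shoe_tree [(array([233.8, 258. , 110.7,  71.7]), 0.59)]
side {'intrinsics': array([[442.6979,   0.    , 318.4655],
       [  0.    , 442.6979, 247.6997],
       [  0.    ,   0.    ,   1.    ]]), 'T': array([[ 0.9456,  0.2133, -0.2457,  0.4058],
       [-0.3252,  0.5936, -0.7362, -0.5411],
       [-0.0112,  0.776 ,  0.6306,  0.5542],
       [ 0.    ,  0.    ,  0.    ,  1.    ]])}
box [(array([279.5, 215.3, 162.4,  84.1]), 0.57)]
shoehorn []
key_post []
shelf [(array([335.4, 378.5, 166.7, 181.8]), 0.78)]
plaque [(array([358.7, 407.4,  71.6,  49.9]), 0.79), (array([336.1, 380.9, 166.1, 184.8]), 0.41)]
cap_box [(array([287.9, 318.6,  55.2,  53.3]), 0.61), (array([294.9, 191.2,  14.3,  47.5]), 0.51)]
shoe_tree []
{'intrinsics': array([[371.6483,   0.    , 312.9111],
       [  0.    , 371.6483, 244.0292],
       [  0.    ,   0.    ,   1.    ]]), 'tool_from_camera': array([[ 0.0009,  0.9698,  0.2439,  0.0671],
       [ 1.    , -0.001 ,  0.0001, -0.0006],
       [ 0.0003,  0.2439, -0.9698, -0.1615],
       [ 0.    ,  0.    ,  0.    ,  1.    ]])} [0.     0.9752 0.2215 0.    ] 0.8
```

View pics/s0.png

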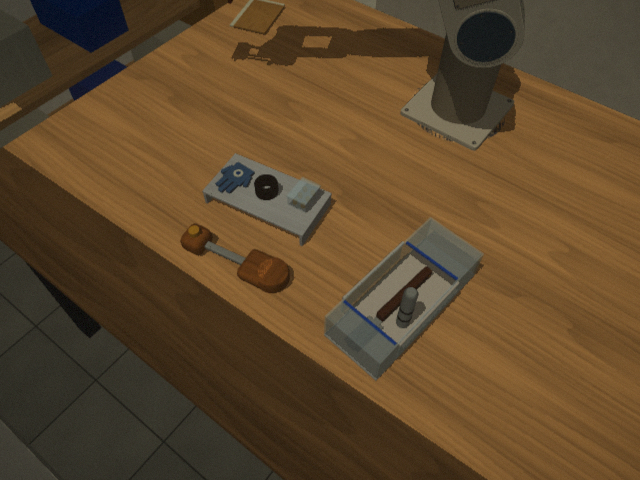

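View pics/d0.png

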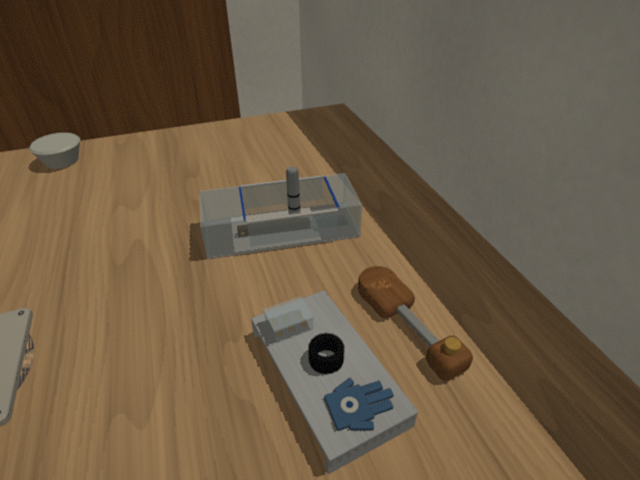

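The scene view shows the post's top at about (410,293) and foot at (405,322), the ring centred at (266,187), and the mouth's blue edges at (407,243)-(457,279) and (345,302)-(396,344). In the side view the post's top is at (293,171) and the ring at (326,352).

```bash
python3 - <<'E'
from h import *
np.set_printoptions(precision=4,suppress=True)
print('ring',tri([ray('scene',(266,184)),ray('side',(326,345))]))
print('posttop',tri([ray('scene',(410.5,292)),ray('side',(293,171))]))
for p in[(407,243),(457,279),(345,302),(396,344)]: print(at_z('scene',p,.078))
for p in[(241,186),(245,220),(325,178),(339,206)]: print('side',at_z('side',p,.078))
print('horn',at_z('scene',(430,270),.024),at_z('scene',(381,316),.024))
print('shelf',[at_z('scene',p,.04)[:2] for p in[(236,155),(330,197),(302,235),(205,190)]])
E
```

```text
ring (array([ 0.5378, -0.1774,  0.067 ]), [np.float64(0.0017680163722547822), np.float64(0.001768016372254791)])
posttop (array([0.6061, 0.2124, 0.1191]), [np.float64(0.00022348927149470468), np.float64(0.00022348927149477127)])
[0.494  0.1422 0.078 ]
[0.5065 0.2584 0.078 ]
[0.6714 0.1225 0.078 ]
[0.6839 0.2387 0.078 ]
side [0.5064 0.2602 0.078 ]
side [0.4896 0.1379 0.078 ]
side [0.6803 0.2312 0.078 ]
side [0.67  0.122 0.078]
horn [0.4851 0.199  0.024 ] [0.629 0.178 0.024]
shelf [array([ 0.4984, -0.3059]), array([ 0.4669, -0.0627]), array([ 0.582 , -0.0478]), array([ 0.6163, -0.2879])]
```

```bash
cat >> h.py <<'E'
from scipy.spatial.transform import Rotation as R
def quat(yaw,pitch=0.):   # tool down, tool x at yaw; pitch>0 raises the tool's +x side
    M=R.from_euler('z',yaw)*R.from_euler('y',-pitch)*R.from_euler('x',np.pi)
    q=M.as_quat(); return np.array([q[3],q[0],q[1],q[2]])
def pose():
    q=manip.get_ee_rot(); return np.array(manip.get_tcp_pos()),R.from_quat([q[1],q[2],q[3],q[0]]).as_matrix()
def wray(ps,px):
    p,M=ps; i=viewer.camera_info('wrist'); K=np.array(i['intrinsics']);T=np.array(i['tool_from_camera'])
    u=np.array([px[0]-K[0,2],px[1]-K[1,2]]); r=np.hypot(*u); th=r/K[0,0]; u=u/max(r,1e-9)
    d=np.array([np.sin(th)*u[0],-np.sin(th)*u[1],-np.cos(th)])
    return p+M@T[:3,3], M@T[:3,:3]@d
def wat_z(ps,px,z):
    o,d=wray(ps,px); return o+d*(z-o[2])/d[2]
E
python3 - <<'E'
from h import *
np.set_printoptions(precision=3,suppress=True)
for y in(-.11,np.pi-.11,-.11+np.pi/2,-.11-np.pi/2):
    print(y)
    for p,pt in(([.6,.2,.33],0),([.606,.212,.083],0),([.538,-.177,.15],0),([.53,.197,.03],0),([.53,.197,.1],.44),([.53,.197,.1],-.44),([.6,.19,.3],.44),([.6,.19,.3],-.44)):
        print(pt,kin.inverse_kinematics(np.array(p),quat(y,pt)))
E
```

```text
-0.11
0 [ 0.303  0.336  1.505 -0.     1.3    1.984]
0 [ 0.318  0.622  1.668 -0.     0.852  1.999]
0 [-0.339  0.433  1.813 -0.     0.895  1.342]
0 [ 0.335  0.623  1.857 -0.     0.662  2.016]
0.44 None
-0.44 [0.252 0.691 1.564 0.157 1.305 1.859]
0.44 [ 0.388  0.198  1.831 -0.305  0.743  2.256]
-0.44 [0.22  0.574 1.27  0.14  1.716 1.891]
3.0315926535897932
0 [ 0.303  0.336  1.505  0.     1.3   -1.158]
0 [ 0.318  0.622  1.668  0.     0.852 -1.143]
0 [-0.339  0.433  1.813  0.     0.895 -1.8  ]
0 [ 0.335  0.623  1.857  0.     0.662 -1.126]
0.44 [ 0.252  0.691  1.564  0.157  1.305 -1.282]
-0.44 [ 0.461  0.437  2.097 -0.804  0.326 -0.267]
0.44 [ 0.22   0.574  1.27   0.14   1.716 -1.25 ]
-0.44 [ 0.388  0.198  1.831 -0.305  0.743 -0.886]
1.4607963267948965
0 [ 0.303  0.336  1.505 -0.     1.3    0.413]
0 [ 0.318  0.622  1.668 -0.     0.852  0.428]
0 [-0.339  0.433  1.813 -0.     0.895 -0.229]
0 [ 0.335  0.623  1.857 -0.     0.662  0.445]
0.44 [ 0.104  0.506  1.951  0.692  0.71  -0.325]
-0.44 [ 0.524  0.632  1.686 -0.39   1.126  0.857]
0.44 [ 0.08   0.318  1.669  0.484  1.116 -0.018]
-0.44 [ 0.464  0.48   1.423 -0.367  1.494  0.65 ]
-1.6807963267948967
0 None
0 None
0 None
0 None
0.44 [ 0.524  0.632  1.686 -0.39   1.126 -2.284]
-0.44 None
0.44 [ 0.464  0.48   1.423 -0.367  1.494 -2.491]
-0.44 None
```

```bash
python3 - <<'E'
from h import *
import pickle
np.set_printoptions(precision=4,suppress=True)
Y=np.pi-.11
D={}
for n,p in(('r1',(.52,-.177,.25)),('r2',(.52,-.09,.25)),('b1',(.56,.13,.27)),('b2',(.56,.26,.27))):
    manip.move_pose(np.array(p),quat(Y)); manip.wait(.15)
    D[n]=pose(); save('wrist',n+'.png')
    for q in (['shelf','plaque','cap_box'] if n[0]=='r' else ['key_post','shoehorn','box']):
        print(n,q,[(np.round(r['bbox'],1),round(r['conf'],2)) for r in nets.recognise('wrist',q)[:2]])
pickle.dump(D,open('poses.pkl','wb')); print(D['b1'],manip.get_time())
a=np.hstack([cv2.imread('pics/b1.png'),cv2.imread('pics/b2.png')]); 
cv2.imwrite('pics/rr.png',np.hstack([cv2.imread('pics/%s.png'%n)[:,120:520] for n in('r1','r2')]))
E
```

```text
r1 shelf [(array([310.3, 230.1, 255.2, 173.2]), 0.56)]
r1 plaque [(array([236.8, 260.4,  72.4,  81.7]), 0.75)]
r1 cap_box [(array([387.4, 198.9,  62.1,  71.7]), 0.64), (array([588.9, 226.9,  17.7, 105.8]), 0.39)]
r2 shelf [(array([237.7, 235. , 241.2, 165.3]), 0.65)]
r2 plaque [(array([162.2, 266.1,  62.2,  81.9]), 0.79)]
r2 cap_box [(array([294.2, 206.8,  64.4,  71.6]), 0.59)]
b1 key_post [(array([403.7, 254.6,  42. ,  47.6]), 0.64)]
b1 shoehorn []
b1 box [(array([376.4, 200.7, 139.5, 279.7]), 0.61), (array([ 87.2, 219.7, 173.5, 149.4]), 0.47)]
b2 key_post [(array([274.5, 267.5,  34.3,  57.8]), 0.63), (array([249. , 246.7,  29.4, 167. ]), 0.61)]
b2 shoehorn [(array([272.2, 269.1,  31.2,  56.8]), 0.34)]
b2 box [(array([246.9, 207.9, 135.2, 262.8]), 0.61), (array([ 45.9, 226.7,  91.8, 125.6]), 0.57)]
(array([0.56  , 0.1284, 0.2699]), array([[-0.9937,  0.1117, -0.0003],
       [ 0.1117,  0.9937, -0.0003],
       [ 0.0003, -0.0004, -1.    ]])) 5.8083
```

View pics/b1.png

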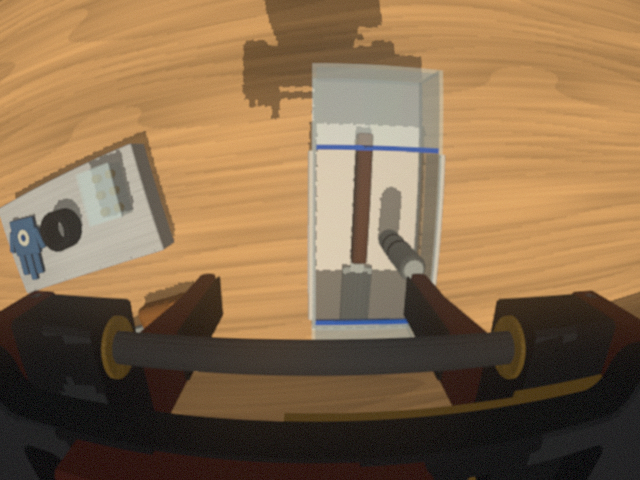

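View pics/b2.png

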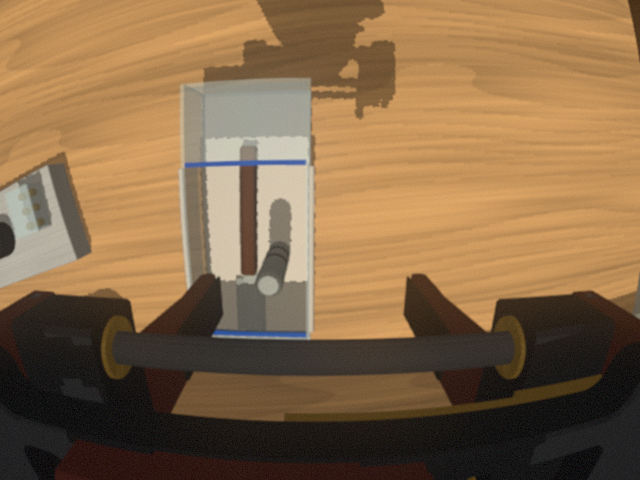

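View pics/rr.png

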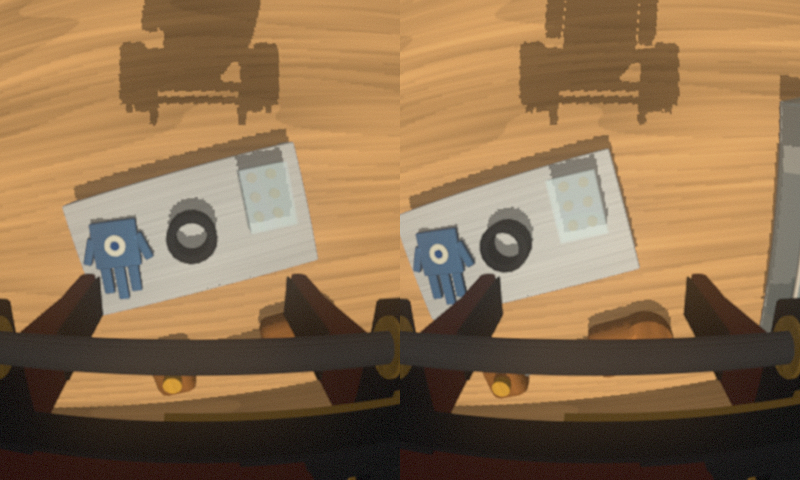

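The wrist views show:
- **Post:** its cap is at about (412,267) in b1 and (269,285) in b2.
- **Handle:** it runs from (365,130) to (359,262) in b1, and from (249,142) to (248,274) in b2.
- **Ring:** it is near (312,236) in r1 and (226,244) in r2 in full-frame pixels, since the crop starts at column 120.

Next I fit silhouettes to refine these.

```bash
cat >> h.py <<'E'
def wproj(ps,P):
    p,M=ps; i=viewer.camera_info('wrist'); K=np.array(i['intrinsics']);T=np.array(i['tool_from_camera'])
    c=(np.atleast_2d(P)-p-M@T[:3,3])@(M@T[:3,:3]); x,y,z=c[:,0],-c[:,1],-c[:,2]
    r=np.hypot(x,y); th=np.arctan2(r,z)
    return np.c_[K[0,2]+K[0,0]*th*x/r,K[1,2]+K[0,0]*th*y/r]
def circ(x,y,z,r):
    a=np.linspace(0,2*np.pi,60); return np.c_[x+r*np.cos(a),y+r*np.sin(a),z+0*a]
E
python3 - <<'E'
from h import *
import pickle
from scipy.optimize import minimize
np.set_printoptions(precision=4,suppress=True)
D=pickle.load(open('poses.pkl','rb'))
b1,b2,r1,r2=[D[k] for k in('b1','b2','r1','r2')]
print('post top',tri([wray(b1,(412,267)),wray(b2,(269,285))]))
print('ring',tri([wray(r1,(312,236)),wray(r2,(226,244))]))
for n,ps,pp in(('b1',b1,[(365,130),(359,262)]),('b2',b2,[(249,142),(248,274)])):
    print('handle top',n,[wat_z(ps,q,.024) for q in pp])
print(' end h',tri([wray(b1,(365,130)),wray(b2,(249,142))]),tri([wray(b1,(359,262)),wray(b2,(248,274))]))
for n,ps,pp in(('b1',b1,[(317,147),(438,150),(314,323)]),('b2',b2,[(185,165),(306,162),(213,332),(308,336)])):
    print('blue',n,[wat_z(ps,q,.078) for q in pp])
# ring fit
est=[]
for n,ps,c in(('r1',r1,(312,236)),('r2',r2,(226,244))):
    im=cv2.imread(f'pics/{n}.png'); m=(im.max(2)<75).astype(np.uint8)
    k=np.zeros_like(m);cv2.circle(k,c,42,1,-1);m&=k
    nn,l,s,_=cv2.connectedComponentsWithStats(m);j=1+np.argmax(s[1:,4]);m=(l==j).astype(np.uint8)
    h=cv2.convexHull(np.argwhere(m)[:,::-1].astype(np.int32));M=np.zeros_like(m);cv2.fillPoly(M,[h],1)
    def cost(v):
        P=np.vstack([circ(v[0],v[1],z,.025) for z in(.07,.04)])
        q=cv2.convexHull((wproj(ps,P)*16).astype(np.int32)); F=np.zeros_like(m);cv2.fillPoly(F,[q],1,shift=4)
        return float((F!=M).sum())
    r=minimize(cost,[.538,-.177],method='Nelder-Mead',options=dict(initial_simplex=[[.538,-.177],[.545,-.177],[.538,-.170]]))
    print(n,r.x,r.fun,M.sum())
# zooms
o=[]
for n,ps,x0,y0 in(('b1',b1,340,200),('b2',b2,205,210)):
    im=cv2.imread(f'pics/{n}.png')[y0:y0+100,x0:x0+100]; o.append(cv2.resize(im,None,fx=4,fy=4,interpolation=cv2.INTER_CUBIC))
cv2.imwrite('pics/zoom.png',np.hstack(o))
E
```

```text
post top (array([0.6054, 0.215 , 0.1183]), [np.float64(0.0011571048293578196), np.float64(0.0011571048293577677)])
ring (array([ 0.5347, -0.1792,  0.0559]), [np.float64(0.0004734541173766734), np.float64(0.00047345411737669186)])
handle top b1 [array([0.4756, 0.1959, 0.024 ]), array([0.6235, 0.1758, 0.024 ])]
handle top b2 [array([0.4746, 0.1991, 0.024 ]), array([0.6242, 0.1765, 0.024 ])]
 end h (array([0.4746, 0.1974, 0.0139]), [np.float64(0.0005044816431787879), np.float64(0.0005044816431787819)]) (array([0.6246, 0.176 , 0.0217]), [np.float64(0.0003304321454967696), np.float64(0.00033043214549689857)])
blue b1 [array([0.4899, 0.1412, 0.078 ]), array([0.5023, 0.2589, 0.078 ]), array([0.6682, 0.1186, 0.078 ])]
blue b2 [array([0.4897, 0.1413, 0.078 ]), array([0.5031, 0.2597, 0.078 ]), array([0.6697, 0.1379, 0.078 ]), array([0.6834, 0.241 , 0.078 ])]
r1 [ 0.5333 -0.1806] 315.0 2087
r2 [ 0.5357 -0.1793] 335.0 2020
```

View pics/zoom.png

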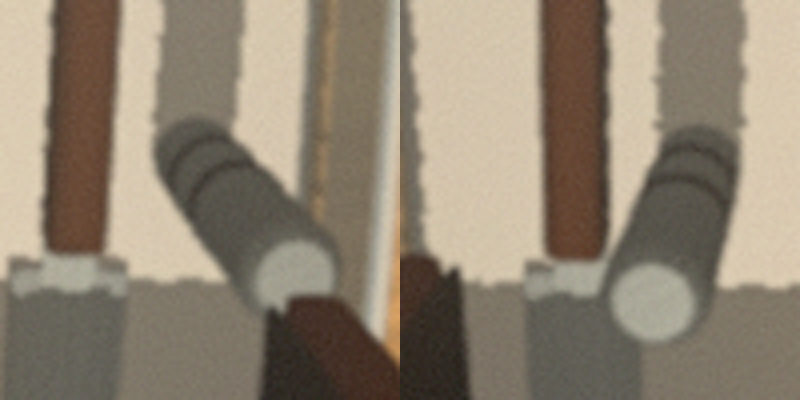

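The zoom puts the cap centres at b1 (413.7,268) and b2 (268,285.5). The handle's +x end is at b1 (360,263) and b2 (249,275). The ring fit leaves too much residual, so I'll check it with an overlay.

```bash
python3 - <<'E'
from h import *
import pickle
from scipy.optimize import minimize
np.set_printoptions(precision=4,suppress=True)
D=pickle.load(open('poses.pkl','rb'))
b1,b2,r1,r2=[D[k] for k in('b1','b2','r1','r2')]
print('post top',tri([wray(b1,(413.7,268)),wray(b2,(268,285.5))]),wat_z(b1,(413.7,268),.124),wat_z(b2,(268,285.5),.124))
o=[]
for th in (40,50,60):
  for n,ps,c in(('r1',r1,(312,236)),('r2',r2,(226,244))):
    im=cv2.imread(f'pics/{n}.png'); m=(im.max(2)<th).astype(np.uint8)
    k=np.zeros_like(m);cv2.circle(k,c,42,1,-1);m&=k
    nn,l,s,_=cv2.connectedComponentsWithStats(m);j=1+np.argmax(s[1:,4]);m=(l==j).astype(np.uint8)
    h=cv2.convexHull(np.argwhere(m)[:,::-1].astype(np.int32));M=np.zeros_like(m);cv2.fillPoly(M,[h],1)
    Q=lambda v:cv2.convexHull((wproj(ps,np.vstack([circ(v[0],v[1],z,.025) for z in(.07,.04)]))*16).astype(np.int32))
    def cost(v):
        F=np.zeros_like(m);cv2.fillPoly(F,[Q(v)],1,shift=4); return float((F!=M).sum())
    r=minimize(cost,[.535,-.179],method='Nelder-Mead',options=dict(initial_simplex=[[.533,-.181],[.539,-.177],[.533,-.173]]))
    print(th,n,r.x,r.fun,M.sum())
    if th==50:
        z=cv2.resize(im[c[1]-50:c[1]+50,c[0]-50:c[0]+50],None,fx=4,fy=4,interpolation=cv2.INTER_CUBIC)
        for zz,rr,col in((.07,.025,(0,255,0)),(.07,.0155,(0,255,255)),(.04,.025,(255,0,0)),(.04,.0155,(0,0,255))):
            p=((wproj(ps,circ(*r.x,zz,rr))-np.array(c)+50.5)*4).astype(np.int32); cv2.polylines(z,[p],True,col,1)
        o.append(z)
cv2.imwrite('pics/ringz.png',np.hstack(o))
E
```

```text
post top (array([0.604 , 0.215 , 0.1242]), [np.float64(0.0007807999371158904), np.float64(0.0007807999371157354)]) [0.6033 0.215  0.124 ] [0.6049 0.2149 0.124 ]Traceback (most recent call last):
  File "<stdin>", line 13, in <module>
    return _wrapfunc(a, 'argmax', axis=axis, out=out, **kwds)
    return bound(*args, **kwds)
ValueError: attempt to get argmax of an empty sequence
```

```bash
python3 - <<'E'
from h import *
import pickle
from scipy.optimize import minimize
np.set_printoptions(precision=4,suppress=True)
D=pickle.load(open('poses.pkl','rb'))
o=[]
for n,c in(('r1',(312,236)),('r2',(226,244))):
  ps=D[n]; im=cv2.imread(f'pics/{n}.png'); g=im.max(2)
  print(n,'col',g[c[1]-45:c[1]+45:3,c[0]+0].tolist())
  for th in (65,75,90):
    m=(g<th).astype(np.uint8)
    k=np.zeros_like(m);cv2.circle(k,c,42,1,-1);m&=k
    nn,l,s,_=cv2.connectedComponentsWithStats(m)
    if nn<2: continue
    m=(l==1+np.argmax(s[1:,4])).astype(np.uint8)
    h=cv2.convexHull(np.argwhere(m)[:,::-1].astype(np.int32));M=np.zeros_like(m);cv2.fillPoly(M,[h],1)
    Q=lambda v:cv2.convexHull((wproj(ps,np.vstack([circ(v[0],v[1],z,.025) for z in(.07,.04)]))*16).astype(np.int32))
    def cost(v):
        F=np.zeros_like(m);cv2.fillPoly(F,[Q(v)],1,shift=4); return float((F!=M).sum())
    r=minimize(cost,[.535,-.179],method='Nelder-Mead',options=dict(initial_simplex=[[.533,-.181],[.539,-.177],[.533,-.173]]))
    print(th,r.x,r.fun,M.sum())
  z=cv2.resize(im[c[1]-50:c[1]+50,c[0]-50:c[0]+50],None,fx=4,fy=4,interpolation=cv2.INTER_CUBIC)
  for zz,rr,col in((.07,.025,(0,255,0)),(.07,.0155,(0,255,255)),(.04,.025,(255,0,0))):
    p=((wproj(ps,circ(.5365,-.179,zz,rr))-np.array(c)+50.5)*4).astype(np.int32); cv2.polylines(z,[p],True,col,1)
  o.append(z)
cv2.imwrite('pics/ringz.png',np.hstack(o))
E
```

```text
r1 col [188, 187, 179, 117, 122, 122, 92, 62, 63, 68, 71, 180, 193, 194, 196, 134, 118, 119, 123, 81, 62, 60, 66, 72, 94, 195, 199, 198, 191, 195]
65 [ 0.5306 -0.1827] 682.0 1723
75 [ 0.5351 -0.1798] 319.0 2087
90 [ 0.5351 -0.1798] 246.0 2160
r2 col [199, 194, 195, 144, 125, 130, 123, 61, 56, 63, 65, 77, 197, 200, 202, 168, 122, 124, 126, 81, 55, 54, 61, 62, 88, 200, 199, 199, 202, 198]
65 [ 0.5362 -0.1804] 425.0 1929
75 [ 0.5347 -0.1791] 335.0 2020
90 [ 0.5355 -0.1803] 246.0 2108
```

View pics/ringz.png

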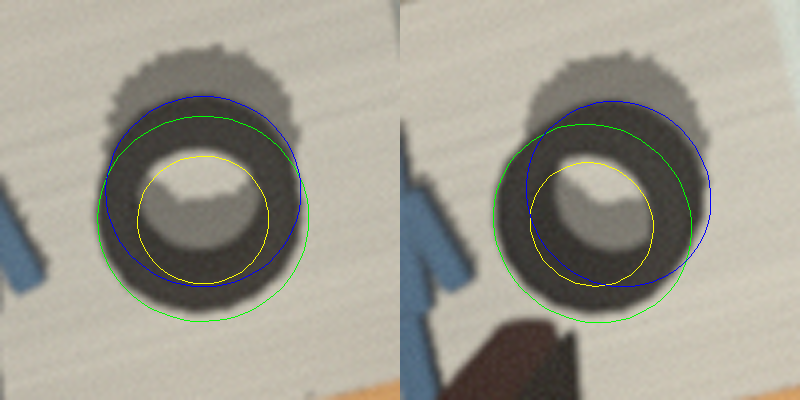

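The overlay shows the ring about 2 px higher and 1 px further left than my guess, so its centre is about (0.5347, -0.180). Now I grasp the post and bring it over the ring.

```bash
python3 - <<'E'
from h import *
np.set_printoptions(precision=4,suppress=True)
Y=np.pi-.11; x,y=.604,.215
manip.move_pose(np.array([x,y,.17]),quat(Y)); 
print('touch',manip.movel([x,y,.084],v=.1,until_force=6),manip.get_tcp_pos())
manip.command_gripper(0.0); print('w',manip.get_grip_width(),manip.get_finger_force())
manip.movel([x,y,.215],v=.12)
manip.move_pose(np.array([.5347,-.180,.19]),quat(Y)); manip.movel([.5347,-.180,.165],v=.05); manip.wait(.3)
print(pose(),manip.get_grip_width(),manip.get_time())
import pickle
a=save('wrist','h1.png');b=save('scene','h1s.png');c=save('side','h1d.png')
f=lambda im,x0,y0:cv2.resize(im[y0:y0+100,x0:x0+80,::-1],None,fx=4,fy=4,interpolation=cv2.INTER_CUBIC)
s=f(b,230,135);d=f(c,285,265)
w=cv2.resize(a[100:400,160:480,::-1],(400,400)) ;cv2.imwrite('pics/h1z.png',np.hstack([s,d]))
E
```

```text
touch False [0.6045 0.2152 0.0846]
w 0.28716483199112086 29.95949411764741
(array([ 0.5348, -0.1801,  0.1653]), array([[-0.9939,  0.1099,  0.0005],
       [ 0.1099,  0.9939, -0.0002],
       [-0.0005, -0.0001, -1.    ]])) 0.2910127027091526 12.025
```

View pics/h1z.png

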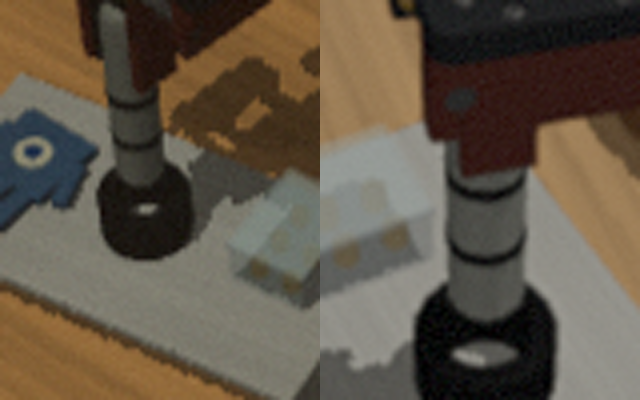

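Both views show the post hanging upright above the ring with its foot overlapping the bore. At the foot level the post's centre column is about 264.9 in scene and 326.6 in side, against the ring's 266.5 and 326.5. I'll work out the lateral correction from those.

```bash
python3 - <<'E'
from h import *
np.set_printoptions(precision=4,suppress=True)
p=np.array([.5348,-.1801])
for c,uf,ur in(('scene',264.9,266.5),('side',326.6,326.5)):
    f=proj(c,[*p,.088]);r=proj(c,[*p,.065])
    J=[(proj(c,[p[0]+.001,p[1],.07])-proj(c,[*p,.07]))[0],(proj(c,[p[0],p[1]+.001,.07])-proj(c,[*p,.07]))[0]]
    print(c,f,r,'pred diff',f[0]-r[0],'seen',uf-ur,'px/mm',J)
E
```

```text
scene [265.9789 175.5938] [266.7945 182.8819] pred diff -0.815619814768695 seen -1.6000000000000227 px/mm [np.float64(-0.30918216032449664), np.float64(0.3595153575937502)]
side [325.8431 337.5146] [325.855  348.4046] pred diff -0.011842371692125653 seen 0.10000000000002274 px/mm [np.float64(0.6911655406342447), np.float64(-0.24753263657083835)]
```

```bash
python3 - <<'E'
from h import *
np.set_printoptions(precision=4,suppress=True)
def tryat(x,y):
    manip.movel([x,y,.156],v=.06)
    h=manip.movel([x,y,.118],v=.03,until_force=7)
    p=manip.get_tcp_pos(); print((x,y),h,p,np.array(manip.get_ft_force()),manip.get_time()); return p[2]<.14
for d in((0,0),(0,.0015),(-.001,-.0015),(.0015,0),(-.0018,.001),(.0015,.002),(0,-.003)):
    if tryat(.5355+d[0],-.1785+d[1]): break
E
```

```text
(0.5355, -0.1785) True [ 0.5355 -0.1786  0.1198] [-1.4289 -0.5556  4.6977] 13.5917
```

The post went straight in: it bottomed at TCP z 0.1198, which puts the foot at about 0.04. I release it, check, and check IK for the shoehorn path.

```bash
cat > plan.py <<'E'
from h import *
S=np.array([.5893,.1812]); ys=-.142; yb=-.11; BO=np.array([.5686,.1922]); sg=.008; tz=.005
def tcp(o,zo,th):  # shoehorn origin xy,zo (underside), pitch th (blade up) -> TCP pos, quat
    u=np.array([np.cos(ys),np.sin(ys)])
    a=sg*np.cos(th)-tz*np.sin(th); b=sg*np.sin(th)+tz*np.cos(th)
    return np.r_[o+a*u,zo+b],quat(ys+np.pi,-th)
ub=np.array([np.cos(yb),np.sin(yb)]); us=np.array([np.cos(ys),np.sin(ys)])
path=[tcp(S,.012,0.)]
O1=S-.0468*ub; path.append(tcp(O1,.012,0.))
for d in(5,10,15,20,25):
    th=np.radians(d); path.append(tcp(O1,.013+.115*np.sin(th),th))
t=np.radians(25); z1=.013+.115*np.sin(t)
path.append(tcp(O1+us*.05*np.cos(t),z1+.05*np.sin(t),t))
path.append(tcp(O1+us*.11*np.cos(t),z1+.11*np.sin(t),t))
path.append(tcp(O1+us*.11*np.cos(t),z1+.11*np.sin(t)+.12,t))
E
python3 - <<'E'
from plan import *
np.set_printoptions(precision=3,suppress=True)
manip.command_gripper(.6); manip.wait(.2)
p=manip.get_tcp_pos(); manip.movel([p[0],p[1],.25],v=.15)
b=save('scene','p1s.png');c=save('side','p1d.png')
f=lambda im,x0,y0:cv2.resize(im[y0:y0+100,x0:x0+80,::-1],None,fx=4,fy=4,interpolation=cv2.INTER_CUBIC)
cv2.imwrite('pics/p1z.png',np.hstack([f(b,230,125),f(c,285,275)]))
for q in path: print(q[0],kin.inverse_kinematics(*q))
print(manip.get_time())
E
```

```text
[0.597 0.18  0.017] [ 0.274  0.701  1.723  0.     0.718 -1.155]
[0.551 0.185 0.017] [ 0.304  0.66   1.823  0.     0.659 -1.125]
[0.55  0.185 0.029] [ 0.325  0.619  1.877 -0.073  0.569 -1.044]
[0.55  0.185 0.039] [ 0.348  0.584  1.93  -0.178  0.48  -0.929]
[0.549 0.185 0.05 ] [ 0.373  0.554  1.981 -0.335  0.398 -0.759]
[0.549 0.186 0.06 ] [ 0.4    0.53   2.029 -0.575  0.331 -0.506]
[0.548 0.186 0.07 ] [ 0.428  0.512  2.075 -0.918  0.291 -0.147]
[0.593 0.179 0.091] [ 0.38   0.506  1.988 -0.692  0.336 -0.426]
[0.647 0.172 0.116] [ 0.331  0.512  1.877 -0.508  0.406 -0.664]
[0.647 0.172 0.236] [ 0.331  0.335  1.808 -0.332  0.632 -0.866]
15.5333
```

View pics/p1z.png

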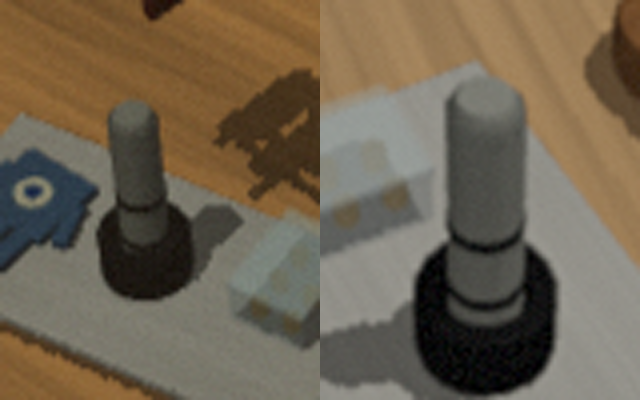

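The post stands upright in the ring with its lower band just above the rim in both views; its top is at scene (263.5,152). All the shoehorn waypoints are reachable, so next I grasp it, lift it 8 mm and slide it.

```bash
python3 - <<'E'
from plan import *
np.set_printoptions(precision=4,suppress=True)
print('post top pred',proj('scene',[.5355,-.1785,.158]),proj('side',[.5355,-.1785,.158]))
p,q=tcp(S,.004,0.)
manip.command_gripper(.5)
manip.move_pose(p+[0,0,.15],q)
print('touch',manip.movel(p,v=.08,until_force=6),manip.get_tcp_pos(),p)
manip.command_gripper(0.0); print('w',manip.get_grip_width()*88,manip.get_finger_force())
f0=np.array(manip.get_ft_force())
manip.movel(path[0][0],v=.04); print(np.array(manip.get_ft_force())-f0)
print(manip.movel(path[1][0],v=.05,until_force=8),manip.get_tcp_pos(),path[1][0],np.array(manip.get_ft_force())-f0)
print(manip.get_grip_width()*88,manip.get_time())
b=save('scene','g1s.png');c=save('side','g1d.png')
f=lambda im,x0,y0:cv2.resize(im[y0:y0+150,x0:x0+200,::-1],None,fx=2,fy=2,interpolation=cv2.INTER_CUBIC)
cv2.imwrite('pics/g1z.png',np.hstack([f(b,310,215),f(c,180,130)]))
E
```

```text
post top pred [263.7008 152.399 ] [325.8995 299.8019]
touch False [0.5975 0.1802 0.0094] [0.5972 0.1801 0.009 ]
w 17.551464431936562 29.999598562717438
[ 1.4945  0.7181 -2.7595]
False [0.5511 0.1853 0.0171] [0.5507 0.1852 0.017 ] [ 1.271   0.2193 -2.5136]
18.281049430418815 21.3
```

View pics/g1z.png

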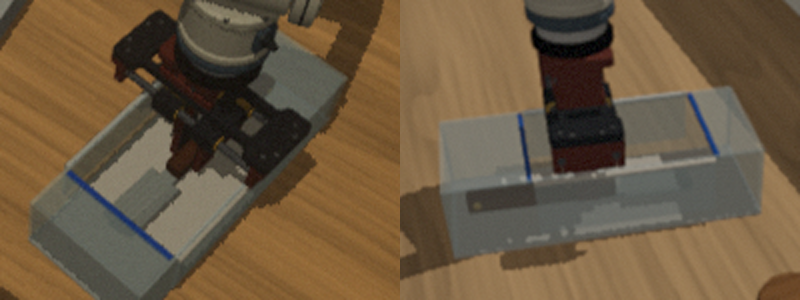

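The grip measures 18 mm, the handle's width. The side view shows the handle lifted, and the scene view shows the blade clear of the short hood. Now I tilt it.

```bash
python3 - <<'E'
from plan import *
np.set_printoptions(precision=4,suppress=True)
f0=np.array(manip.get_ft_force())
for p,q in path[2:7]:
    h=manip.movel(p,frame=q,v=.012,until_force=10)
    print(h,manip.get_tcp_pos(),p,np.array(manip.get_ft_force())-f0,manip.get_time())
    if h: break
manip.wait(.2)
if not h:
    for (p,q),v in zip(path[7:9],(.05,.06)):
        h=manip.movel(p,frame=q,v=v,until_force=10)
        print(h,manip.get_tcp_pos(),p,np.array(manip.get_ft_force())-f0,manip.get_time())
        if h: break
print(manip.get_grip_width()*88)
E
```

```text
False [0.5503 0.1853 0.0287] [0.5502 0.1853 0.0287] [ 0.3002 -0.1386  0.2635] 22.525
False [0.5499 0.1854 0.0393] [0.5497 0.1853 0.0393] [-0.5879  0.9304 -0.6358] 23.5583
False [0.5493 0.1854 0.0497] [0.5492 0.1854 0.0497] [-0.7656 -0.1252  0.0306] 24.575
False [0.5487 0.1855 0.0598] [0.5485 0.1855 0.0598] [-0.6516  0.4223  1.1369] 25.5667
False [0.548  0.1856 0.0695] [0.5479 0.1856 0.0695] [ 0.4243 -0.2987  1.2677] 26.5333
False [0.5923 0.1791 0.0904] [0.5927 0.1792 0.0906] [-0.9266 -0.3915  0.8975] 27.8833
False [0.6461 0.1715 0.1157] [0.6466 0.1715 0.116 ] [-0.6844 -0.7877  0.5269] 29.0333
17.923043484044506
```

```bash
python3 - <<'E'
from plan import *
manip.movel(path[9][0],frame=path[9][1],v=.08); manip.wait(.5)
print(manip.get_tcp_pos(),manip.get_grip_width()*88,manip.get_finger_force(),manip.get_time())
b=save('scene','e1s.png');c=save('side','e1d.png')
cv2.imwrite('pics/e1z.png',np.hstack([b[100:400,180:580,::-1],c[80:380,150:550,::-1]]))
E
```

```text
[0.64657281 0.17150839 0.23600555] 18.024239783722766 29.99903440475464 31.1833
```

View pics/e1z.png

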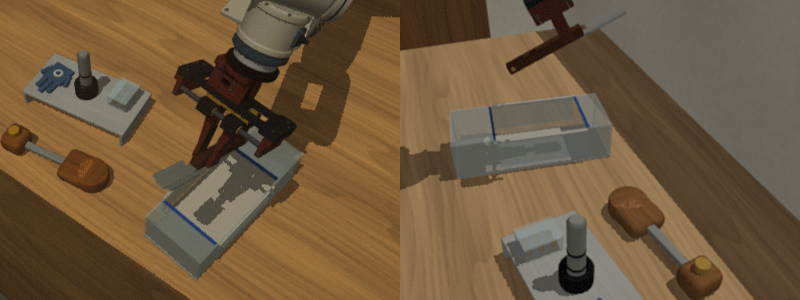

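The shoehorn is held clear above the box, with its handle end lowest at side crop (512,72), well above the rim. The post stands in the ring and the three bystanders look undisturbed, so I hand the job in.

```bash
python3 -c "
from station import manip
print(manip.job_done())"
```

```text
the job is handed in; nothing more can be done
None
```

I handed the job in at about 31 s of the 64 s allowed, with the post let go upright in the ring and the shoehorn held still, its lower end about 18 cm above the table by my path figures (rim at 7.8 cm); the interface gave no verdict.

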